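Find the spacer that fits the gap beside a clamped dental cast

ROBOT

A 6-joint arm with a two-finger parallel gripper is mounted at the origin on the work surface. World frame = base frame: x ahead of the robot, y to its left, z up, the work surface at z = 0. Lengths are in m, angles in degrees, forces in N, time in s.
With the tool pointing down it reaches from about 0.4 to 0.825 m from the base axis. Payload 7 kg.
Tool frame: the origin (TCP) lies midway between the tips of the shut fingers; the grasp point (between the pads) lies 19 mm behind it; z points along the fingers, y is the line along which they close (so a half turn about z gives the same grasp; the last joint's range is limited). The gripper opens to 88 mm and grips with 3 to 60 N. Pads are 19 mm wide; open, the fingers measure 130 mm over their backs; the gripper's body (78 mm by 193 mm) begins 47 mm behind the grasp point.
Start: joints at [84.001, 20.546, 0.682, 0, -70.136, -16.507], TCP at [0.258, 0.624, 0.227] pointing down, gripper open.
Joint ranges: [-176.03, 176.03], [-82.01, 121.73], [-58.28, 71.71], [-173.87, 95.51], [-174.79, -0.11], [-173.66, 173.66]. Speed limits (degrees/s): [136.94, 136.94, 172.46, 180, 180, 180].

INTERFACE

Orientations are given as [roll, pitch, yaw] about the fixed x, y, z axes, in that order (R = Rz(yaw) Ry(pitch) Rx(roll)).
In Python, from plant import ctrl gives the robot as it stands.
- The arm moves only by the tool arm_command, never from a script. Its argument "steps" is a list of rows, each an object with "translation": the shift along the tool's x, y, z in mm, a list of three; "rotation": the turn, a rotation vector about the tool's x, y, z in units of 5 degrees (1.0 is 5 degrees), a list of three; "claw": the finger opening in mm, from 0 to 87.6. In form: [{"translation": [x, y, z], "rotation": [rx, ry, rz], "claw": claw}, ...]. A call has 1 to 5 rows; each row is the pose to reach, as a shift and turn from the pose commanded when the call began, along the tool's axes at that moment; what a row does not reach only later rows make up. A row lasts 1/10 s, in which the tool goes at most 50 mm and 8.59 degrees, less where a joint would pass 70% of its speed; a pose out of reach is approached as far as the arm can. A call with a gripper value outside its range is refused whole. The fingers move at their own pace and stop on an object; the grip force is fixed at half the most. Time passes only in rows, so rows that repeat a pose let the fingers close. It gives the time, the measured TCP pose, the force, the opening and the grip force at its end, in the units of the state.
- ctrl.get_obs(): the state, without advancing time (a new reading comes with each control period).
- ctrl.snapshot(name): name is "scene" or "side" or "wrist"; returns (picture, depth): 480x640x3 uint8, red, green, blue; 480x640 float32, m along the optical axis (not along the pixel's ray), 0 where there is no reading.
- ctrl.calibration(name): a dict with "vertical_fov" (degrees; the focal length in pixels is half the picture's height over the tangent of half this angle, whatever the lens; pixels are square), "cx", "cy" (the principal point, pixels), "rvec" (rotation vector, rad) and "tvec" (3), from world to camera coordinates, as OpenCV has them; the wrist camera has in their place "hand_eye" (4x4, takes a point from camera to tool coordinates, whose origin is the TCP and whose axes are the flange's). Camera axes: x right, y down, z forward; pixel columns grow to the right and rows downward; lengths in m; the calibration is good to about 2 mm. A picture is of the moment at which its call begins: read the wrist's pose just before it. calibration takes no time and is no camera call.
- ctrl.close_job(): hands the job in; it is judged then, once.
The state is a dict: "clock": time; "joint_pos": joint angles; "qvel": joint speeds; "tau": joint torques, N m; "tool_pos": TCP position; "orientation": TCP orientation; "force": force on the tool from outside, world axes, zero at the start; "moment": the same for the moment, N m; "opening": finger opening in m; "gripper_force": force on a finger pad.
Only numpy, scipy, OpenCV 4.12 (cv2) and the standard library are available. Lean on these libraries where they do the work, as an engineer would, in place of code of your own. Each camera call takes 0.05 s, during which the arm holds its last target. There are 200 camera calls.

TASK

A plaster dental cast sits in the clamp, and the gap between it and the teal jaw has to be packed with the thickest spacer that will go in. The thin yellow-handled one has been tried and is far too loose: lift it out, stand it upright on the bare bench and go on up the set (blue is thicker, red thickest). Leave the thickest one that goes in standing fully down in the gap, about midway along it, and the other two standing upright on the bench.

Things in the scene. Friction and masses are not known exactly. Their poses are not given: they have to be found in the camera images.
- jaw_face (a point): Fixed clamp: dark steel base plate 80 x 190 x 8 mm with a teal jaw 70 mm wide, top 34 mm above the bench, upper edge bevelled 8 x 8 mm as a lead-in. Point: on the jaw's upright face, midway along it, at the base plate's top (8 mm above the bench), which is the gap's floor. x runs along the face, y straight across the gap to the cast, z up. The gap's ends (along x) are open.
- cast_face (a point): Tan plaster cast, fixed in the clamp: block 70 mm wide, 65 mm deep, top 34 mm above the bench, same bevel; teeth behind reach 44 mm. Point: on its flat face towards the jaw, midway along, 8 mm above the bench; axes as jaw_face. The gap is the distance between the two points, 31 to 54 mm.
- thin_grip (a point): Yellow spacer, 14 mm thick, at first loose in the gap. Each spacer: aluminium block 62 mm long, 30 mm tall, with an upright square plastic handle 20 x 20 mm on its middle, 30 to 92 mm above the foot; 0.1 to 0.3 kg. Point: middle of the handle, 64 mm above the foot, where to grip, along x or y. x runs along the block's length, y across its thickness, z up.
- middle_grip (a point): Blue spacer, 26 mm thick, else as the yellow one (point in the handle, 64 mm above the foot, same axes). Stands on the bench left or right of the clamp. The bench is bare for 120 mm from its middle towards and away from the robot (world x): room to stand another spacer.
- thick_grip (a point): Red spacer, 40 mm thick, else as the yellow one (point in the handle, 64 mm above the foot, same axes). Stands on the bench on the clamp's other side; the bench is as bare around it as around the blue one.
Not all that is in view belongs to the job. Leave any pink look-alike of the part that bears thin_grip alone.

How it is judged (in metres and radians):
At the end, for the whole second after the job is handed in: The thickest spacer that goes in (blue if the gap is under 44 mm, red if over 40 mm) stands on the base plate in the gap, upright within 10 degrees, within 25 mm of midway along the jaw. The other two stand upright (10 degrees) on the bench, off the clamp. All at rest (height (world z) of thin_grip between 0.058 and 0.0675 m and angle between thin_grip's own z axis and vertical below 0.17 rad and ((distance between jaw_face and cast_face below 0.044 m and (height (world z) of middle_grip between 0.0685 and 0.076 m and angle between middle_grip's own z axis and vertical below 0.17 rad and x of middle_grip in the frame of jaw_face between -0.025 and 0.025 m and y of middle_grip in the frame of jaw_face between 0.008 and 0.045 m) and (height (world z) of thick_grip between 0.058 and 0.0675 m and angle between thick_grip's own z axis and vertical below 0.17 rad)) or (distance between jaw_face and cast_face above 0.04 m and (height (world z) of thick_grip between 0.0685 and 0.076 m and angle between thick_grip's own z axis and vertical below 0.17 rad and x of thick_grip in the frame of jaw_face between -0.025 and 0.025 m and y of thick_grip in the frame of jaw_face between 0.008 and 0.045 m) and (height (world z) of middle_grip between 0.058 and 0.0675 m and angle between middle_grip's own z axis and vertical below 0.17 rad))) and linear speed of each of thin, middle, thick below 0.02 m/s); the robot touches nothing.
It also fails if it takes over 58 s, if anything falls off the work surface, if the arm or the gripper's body presses on something with over 40 N, if the wrist force passes 120 N, or if a joint passes its speed limit or range.

## Working session

There is one attempt and no reset: what is moved stays moved. The work goes in short steps, Python scripts to look and compute and a tool call to move; the robot and the scene stay as the last step left them, time stands still between calls to the robot, and variables do not carry over. Pictures are saved under pics/ and viewed, at most 10 in all, crops included, and the job is handed in when it is done.

Besides the shell and the picture viewer there is one more tool, called after "Emit:" as a command line: name --argument value ..., lists and objects as JSON in quotes. arm_command: Moves the arm, as the interface text tells. Its arguments: {"type":"object","properties":{"steps":{"type":"array"}},"required":["steps"]}

```bash
mkdir -p pics; cat > h.py <<'E'
import numpy as np, cv2
from plant import ctrl
from scipy.spatial.transform import Rotation as R
def cam(name,obs=None):
    c=ctrl.calibration(name); f=240/np.tan(np.radians(c["vertical_fov"])/2)
    if "hand_eye" in c:
        o=obs; T=np.eye(4); T[:3,:3]=R.from_euler('xyz',o["orientation"],degrees=True).as_matrix(); T[:3,3]=o["tool_pos"]
        M=T@np.array(c["hand_eye"])
    else:
        Rm=cv2.Rodrigues(np.array(c["rvec"],float))[0]; M=np.eye(4); M[:3,:3]=Rm.T; M[:3,3]=-Rm.T@np.array(c["tvec"],float).ravel()
    return f,c["cx"],c["cy"],M
def cloud(d,C):
    f,cx,cy,M=C; v,u=np.mgrid[:480,:640]
    P=np.stack([(u-cx)/f*d,(v-cy)/f*d,d],-1); W=P@M[:3,:3].T+M[:3,3]; W[d<=0]=np.nan; return W
def shot(name,fn=None):
    o=ctrl.get_obs(); p,d=ctrl.snapshot(name); 
    if fn: cv2.imwrite('pics/'+fn,p[:,:,::-1])
    return p,d,cam(name,o),o
E
python3 - <<'E'
from h import *
for n in("scene","side"):
    p,d,C,o=shot(n,n+'0.png'); np.savez(n+'0.npz',p=p,d=d); print(n,C[0],C[3][:3,3].round(3),C[3][:3,2].round(2),ctrl.calibration(n))
p,d,C,o=shot("wrist",'wrist0.png'); print(o)
cv2.imwrite('pics/both.png',cv2.resize(np.hstack([cv2.imread('pics/scene0.png'),cv2.imread('pics/side0.png')]),(800,300)))
E
```

```text
scene 534.0182791186792 [0.861 0.536 0.887] [-0.29 -0.53 -0.8 ] {'vertical_fov': 48.40047654851984, 'cx': 317.24514115518843, 'cy': 244.103638222259, 'rvec': array([ 0.66581553,  2.75379797, -0.92632598]), 'tvec': array([ 0.50876622, -0.15263025,  1.23776224])}
side 510.4539946523837 [ 0.369 -0.635  0.58 ] [ 0.22  0.76 -0.61] {'vertical_fov': 50.362975475326664, 'cx': 318.9586145948277, 'cy': 239.04655900573658, 'rvec': array([ 2.20919708, -0.30974754,  0.15746266]), 'tvec': array([-0.53204075,  0.14883041,  0.75535179])}
{'clock': 0.1, 'joint_pos': array([ 8.39995506e+01,  2.05896127e+01,  6.39371604e-01, -1.71282710e-02,
       -7.01354892e+01, -1.65077616e+01]), 'qvel': array([ 0.05646635, -0.1279777 ,  0.12716881,  0.13957887, -0.0683416 ,
       -0.04616932]), 'tau': array([-1.08197884e-03, -5.84162021e+01,  2.93748844e+01,  7.01538876e+00,
        1.01829472e-02, -4.49326046e-05]), 'tool_pos': array([0.25825327, 0.62317717, 0.22569518]), 'orientation': array([ 1.79913228e+02, -8.92331870e-03, -2.25140364e+01]), 'force': array([-0.10761642,  0.56911216,  0.14259555]), 'moment': array([-0.02640763, -0.02656322,  0.00486026]), 'gripper_force': 0.0, 'opening': 0.08783924814853565}
```

View pics/scene0.png

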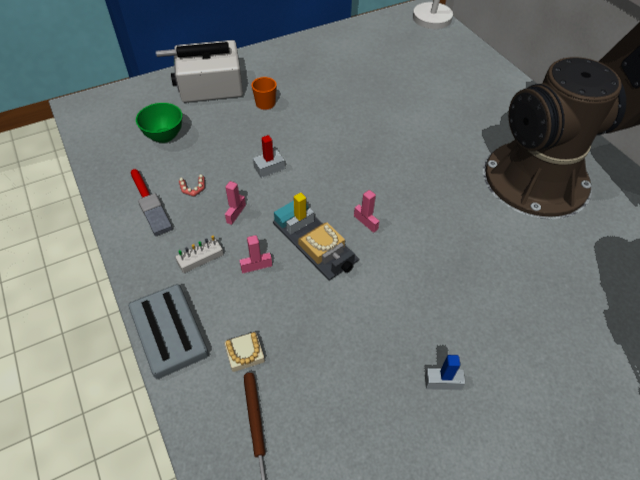

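View pics/side0.png

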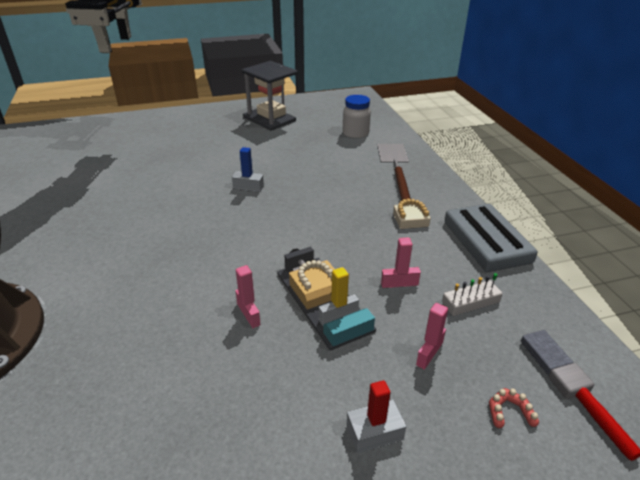

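The scene view shows yellow in the clamp (300,205), red at (267,150), blue at (450,368) and three pink look-alikes beside the clamp. The side view shows the same things: yellow (341,290), red (378,400), blue (246,160).

```bash
cat >> h.py <<'E'
def cmask(p,col):
    h=cv2.cvtColor(p,cv2.COLOR_RGB2HSV); H,S,V=[h[...,i].astype(int) for i in range(3)]
    rng=dict(yellow=(22,32,180,100),blue=(112,125,170,60),red=(-4,4,215,70),teal=(88,100,110,60),tan=(12,22,90,120),pink=(165,176,90,80))[col]
    Hs=np.where(H>150,H-180,H) if col=='red' else H
    return (Hs>=rng[0])&(Hs<=rng[1])&(S>rng[2])&(V>rng[3])
def rect(xy):
    (c,s,a)=cv2.minAreaRect((xy*1000).astype(np.float32)); return np.round(c,1),np.round(s,1),round(a,1)
E
cat > m.py <<'E'
from h import *
for n in("scene","side"):
    z=np.load(n+'0.npz'); p,d=z['p'],z['d']; W=cloud(d,cam(n))
    for col in("yellow","blue","red","teal","tan","pink"):
        m=(cmask(p,col)&np.isfinite(W[...,2])&(W[...,2]>0.015)&(W[...,2]<.13)).astype(np.uint8)
        k,L,st,ce=cv2.connectedComponentsWithStats(m)
        for i in range(1,k):
            if st[i,4]<60: continue
            P=W[L==i]; zt=np.percentile(P[:,2],97); top=P[P[:,2]>zt-.012]
            print(n,col,ce[i].round(),st[i,4],'zmax',zt.round(3),'med',np.median(P,0).round(3),'top rect',*rect(top[:,:2]))
    m=(W[...,2]>.012)&(W[...,2]<.05)
E
python3 m.py
```

```text
scene yellow [300. 206.] 281 zmax 0.101 med [ 0.558 -0.107  0.081] top rect [ 555.1 -113.1] [19.1 22.9] 7.1
scene red [267. 148.] 208 zmax 0.093 med [ 0.543 -0.301  0.072] top rect [ 541.4 -307.4] [22.2 18.1] 88.8
scene red [139. 183.] 188 zmax 0.022 med [ 0.823 -0.378  0.018] top rect [ 823.  -383.7] [15.8 92.2] 2.1
scene teal [284. 214.] 285 zmax 0.036 med [ 0.579 -0.141  0.032] top rect [ 572.2 -143.4] [48.1 33.3] 11.2
scene tan [265.  85.] 234 zmax 0.062 med [ 0.439 -0.55   0.049] top rect [ 451.7 -530.4] [65.5 61. ] 39.5
scene tan [321. 239.] 558 zmax 0.037 med [ 0.541 -0.047  0.033] top rect [539.4 -46.7] [71.7 65. ] 11.8
scene tan [244. 351.] 322 zmax 0.034 med [0.778 0.112 0.031] top rect [774.1 107.4] [52.4 54.8] 81.3
scene pink [233. 200.] 420 zmax 0.093 med [ 0.666 -0.205  0.053] top rect [ 661.2 -211.7] [21.7 19.9] 33.5
scene pink [367. 209.] 481 zmax 0.093 med [ 0.427 -0.057  0.045] top rect [423.6 -63. ] [20.8 21. ] 11.3
scene pink [255. 255.] 521 zmax 0.093 med [ 0.681 -0.056  0.037] top rect [679.1 -62.2] [20.  19.3] 82.0
side yellow [339. 284.] 373 zmax 0.099 med [ 0
[... 294 characters left out ...]
ax 0.019 med [ 0.816 -0.389  0.017] top rect [ 816.1 -383.1] [17.  94.2] 1.1
side teal [350. 325.] 877 zmax 0.034 med [ 0.555 -0.157  0.032] top rect [ 556.2 -149.8] [70.9 28.7] 11.6
side tan [410. 205.] 136 zmax 0.031 med [0.774 0.111 0.029] top rect [770.2 105.9] [51.9 53.9] 81.6
side tan [314. 283.] 810 zmax 0.035 med [ 0.53  -0.058  0.032] top rect [529.9 -61.2] [ 54.1 104.5] 10.9
side pink [402. 264.] 810 zmax 0.09 med [ 0.671 -0.072  0.039] top rect [674.  -64.5] [22.9 19.2] 78.2
side pink [246. 292.] 753 zmax 0.091 med [ 0.419 -0.074  0.054] top rect [419.1 -65.8] [19.8 23.1] 16.4
side pink [433. 331.] 872 zmax 0.091 med [ 0.652 -0.221  0.055] top rect [ 657.7 -214.7] [20.7 19.2] 36.8
```

```bash
cat > go.py <<'E'
# usage: go.py x y z yaw  -> shift/turn in the tool's axes now (call 1 may turn; later calls in the turned axes)
import sys; from h import *
o=ctrl.get_obs(); x,y,z,yaw=map(float,sys.argv[1:5])
R0=R.from_euler('xyz',o["orientation"],degrees=True); Rt=R.from_euler('xyz',[180,0,yaw],degrees=True)
D=np.array([x,y,z])-o["tool_pos"]
print('t',o['clock'],'pos',o['tool_pos'].round(4),'rpy',o['orientation'].round(2),'j',o['joint_pos'].round(0),'open',round(o['opening'],4),'F',o['force'].round(1))
print('now-axes',(R0.inv().apply(D)*1e3).round(1),'rot',((R0.inv()*Rt).as_rotvec(degrees=True)/5).round(2),'target-axes',(Rt.inv().apply(D)*1e3).round(1))
E
python3 go.py 0.553 -0.10 0.28 11
python3 -c "
from h import *
print(ctrl.calibration('wrist'))
z=np.load('side0.npz');p,d=z['p'],z['d'];W=cloud(d,cam('side'))
for n in('scene','side'):
  z=np.load(n+'0.npz');W=cloud(z['d'],cam(n))
  for c in((.482,.3),(.538,-.31)):
    m=(abs(W[...,0]-c[0])<.06)&(abs(W[...,1]-c[1])<.06)&(W[...,2]>.02)&(W[...,2]<.04)
    mt=m&(W[...,2]>.025)
    print(n,c,*rect(W[m][:,:2]),*rect(W[mt][:,:2]),np.percentile(W[m][:,2],90))
"
```

```text
t 0.15 pos [0.2583 0.6232 0.2258] rpy [ 1.7993e+02 -1.0000e-02 -2.2510e+01] j [ 84.  21.   1.  -0. -70. -17.] open 0.0875 F [ 0.1 -1.  -0.1]
now-axes [549.2 555.4 -53.4] rot [ 0.01  0.   -6.7 ] target-axes [151.3 766.2 -54.2]
{'vertical_fov': 66.92409061156629, 'cx': 320.7729242967839, 'cy': 237.89173652160278, 'hand_eye': array([[ 5.15210083e-04, -9.63329062e-01, -2.68322294e-01,
         7.22083435e-02],
       [ 9.99999866e-01,  4.82918045e-04,  1.86346896e-04,
        -1.28548470e-04],
       [-4.99357025e-05, -2.68322354e-01,  9.63329182e-01,
        -1.57403776e-01],
       [ 0.00000000e+00,  0.00000000e+00,  0.00000000e+00,
         1.00000000e+00]])}
scene (0.482, 0.3) [487.2 310. ] [27.  63.1] 61.2 [487.1 309.8] [26.6 63.1] 61.2 0.03228589859800478
scene (0.538, -0.31) [ 540.1 -307.4] [44.3 63.5] 89.3 [ 540.  -307.4] [44.2 63.5] 89.7 0.032630794712890654
side (0.482, 0.3) [482.4 307.3] [29.1 63. ] 61.4 [482.3 307.1] [28.4 62. ] 62.9 0.03387498706907501
side (0.538, -0.31) [ 535.6 -310.7] [62.5 41.2] 0.8 [ 535.7 -310.6] [62.2 41.2] 0.8 0.03034392912538968
```

Emit:
arm_command --steps '[{"translation":[34,34,-3],"rotation":[0,0,-1.34],"claw":87},{"translation":[67,68,-6],"rotation":[0,0,-2.68],"claw":87},{"translation":[101,102,-10],"rotation":[0,0,-4.02],"claw":87},{"translation":[134,136,-13],"rotation":[0,0,-5.36],"claw":87},{"translation":[168,170,-16],"rotation":[0,0,-6.7],"claw":87}]'

```text
clock: 0.65
tool_pos: [0.3487, 0.4003, 0.2425]
orientation: [180.0, 0.0, 11.3]
force: [0.5, 0.7, -0.9]
opening: 0.087
gripper_force: 0.0
```

Emit:
arm_command --steps '[{"translation":[9,44,-4],"rotation":[0,0,0],"claw":87},{"translation":[18,88,-8],"rotation":[0,0,0],"claw":87},{"translation":[27,132,-10],"rotation":[0,0,0],"claw":87},{"translation":[36,176,-12],"rotation":[0,0,0],"claw":87},{"translation":[45,220,-15],"rotation":[0,0,0],"claw":87}]'

```text
clock: 1.15
tool_pos: [0.4347, 0.193, 0.2577]
orientation: [-180.0, -0.0, 11.0]
force: [2.2, -0.0, -0.6]
opening: 0.0868
gripper_force: 0.0
```

Emit:
arm_command --steps '[{"translation":[9,44,-4],"rotation":[0,0,0],"claw":87},{"translation":[18,88,-8],"rotation":[0,0,0],"claw":87},{"translation":[27,132,-10],"rotation":[0,0,0],"claw":87},{"translation":[36,176,-12],"rotation":[0,0,0],"claw":87},{"translation":[45,220,-15],"rotation":[0,0,0],"claw":87}]'

```text
clock: 1.65
tool_pos: [0.521, -0.0144, 0.2726]
orientation: [-180.0, -0.0, 11.0]
force: [1.0, 1.5, 0.5]
opening: 0.0868
gripper_force: 0.0
```

Emit:
arm_command --steps '[{"translation":[6,35,-4],"rotation":[0,0,0],"claw":87},{"translation":[12,70,-8],"rotation":[0,0,0],"claw":87},{"translation":[15,90,-8],"rotation":[0,0,0],"claw":87},{"translation":[15,90,-8],"rotation":[0,0,0],"claw":87}]'

```text
clock: 2.05
tool_pos: [0.553, -0.1002, 0.2798]
orientation: [180.0, 0.1, 10.8]
force: [-0.8, 0.1, -0.3]
opening: 0.087
gripper_force: 0.0
```

```bash
cat > w.py <<'E'
import sys; from h import *
p,d,C,o=shot("wrist",sys.argv[1]); np.savez('w.npz',p=p,d=d); W=cloud(d,C)
print(o['clock'],o['tool_pos'].round(4),o['orientation'].round(2),o['joint_pos'].round(0))
for col in("yellow","blue","red","teal","tan","pink"):
    m=(cmask(p,col)&np.isfinite(W[...,2])&(W[...,2]>0.015)&(W[...,2]<.13)).astype(np.uint8)
    k,L,st,ce=cv2.connectedComponentsWithStats(m)
    for i in range(1,k):
        if st[i,4]<150: continue
        P=W[L==i]; zt=np.percentile(P[:,2],97); top=P[abs(P[:,2]-zt)<.006]
        print(col,ce[i].round(),st[i,4],'zmax',zt.round(4),'med',np.median(top,0).round(4),'top rect',*rect(top[:,:2]))
E
python3 w.py w1.png; python3 go.py 0.553 -0.114 0.053 11
```

```text
2.05 [ 0.553  -0.1002  0.2798] [1.7999e+02 7.0000e-02 1.0820e+01] [ 10.   8.  -9.   0. -73.  91.]
yellow [335. 213.] 557 zmax 0.1002 med [ 0.5548 -0.1139  0.0988] top rect [ 554.4 -114.1] [19.2 20. ] 9.4
red [508. 257.] 804 zmax 0.092 med [ 0.5401 -0.3058  0.0908] top rect [ 539.8 -307.5] [18.3 19.6] 88.0
teal [361. 203.] 1679 zmax 0.0345 med [ 0.5613 -0.1473  0.0329] top rect [ 560.  -147.5] [69.2 26.8] 12.1
tan [275. 204.] 2785 zmax 0.0347 med [ 0.5409 -0.0486  0.033 ] top rect [538.9 -46.3] [70.3 63.3] 11.1
pink [307.  78.] 1064 zmax 0.0921 med [ 0.677  -0.0642  0.0909] top rect [677.9 -63.4] [19.2 20.1] 80.4
pink [448. 123.] 1525 zmax 0.092 med [ 0.6607 -0.2113  0.0909] top rect [ 660.9 -212.2] [19.9 19.4] 37.2
pink [272. 299.] 839 zmax 0.0714 med [ 0.4321 -0.0629  0.0708] top rect [432.  -62.4] [ 3.2 17.5] 7.0
t 2.1 pos [ 0.5525 -0.0991  0.2799] rpy [-1.7999e+02  7.0000e-02  1.0850e+01] j [ 10.   8.  -9.  -0. -73.  91.] open 0.0871 F [-0.2  0.9 -0.2]
now-axes [ -2.1  14.7 226.9] rot [-0.    0.01 -0.03] target-axes [ -2.4  14.7 226.9]
```

View pics/w1.png

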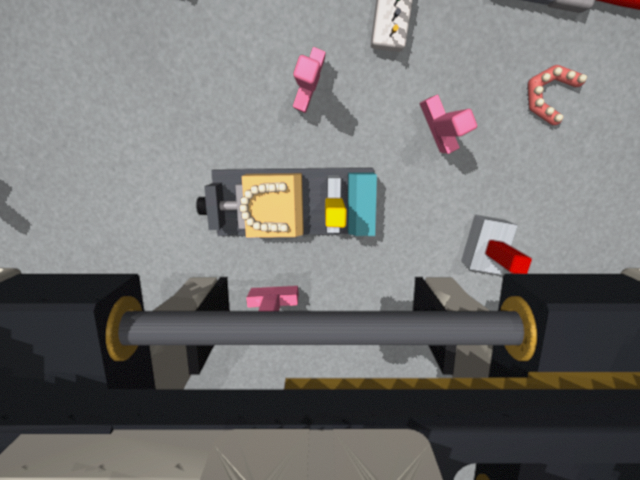

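The wrist view shows yellow (335,213) in the gap between tan cast (275,204) and jaw (361,203). The fingers straddle clear space, so I grip yellow across the gap.

Emit:
arm_command --steps '[{"translation":[-1,15,40],"rotation":[0,0,0],"claw":87},{"translation":[-1,15,88],"rotation":[0,0,0],"claw":87},{"translation":[-1,15,136],"rotation":[0,0,0],"claw":87},{"translation":[-1,15,184],"rotation":[0,0,0],"claw":87},{"translation":[-1,15,226],"rotation":[0,0,0],"claw":87}]'

```text
clock: 2.6
tool_pos: [0.5536, -0.112, 0.0527]
orientation: [-180.0, 0.0, 11.0]
force: [0.5, -0.1, 0.5]
opening: 0.0872
gripper_force: 0.0
```

Emit:
arm_command --steps '[{"translation":[0,0,0],"rotation":[0,0,0],"claw":87},{"translation":[0,0,0],"rotation":[0,0,0],"claw":40},{"translation":[0,0,0],"rotation":[0,0,0],"claw":10},{"translation":[0,0,0],"rotation":[0,0,0],"claw":10},{"translation":[0,0,0],"rotation":[0,0,0],"claw":10}]'

```text
clock: 3.1
tool_pos: [0.5557, -0.1127, 0.0565]
orientation: [180.0, -0.2, 11.0]
force: [-0.7, 0.0, 0.4]
opening: 0.0607
gripper_force: 0.0
```

Emit:
arm_command --steps '[{"translation":[0,0,0],"rotation":[0,0,0],"claw":10},{"translation":[0,0,0],"rotation":[0,0,0],"claw":10},{"translation":[0,0,0],"rotation":[0,0,0],"claw":10}]'

```text
clock: 3.4
tool_pos: [0.5546, -0.113, 0.0548]
orientation: [180.0, -0.0, 11.0]
force: [0.2, -0.5, -0.4]
opening: 0.0367
gripper_force: 0.0
```

Emit:
arm_command --steps '[{"translation":[0,0,0],"rotation":[0,0,0],"claw":10},{"translation":[0,0,0],"rotation":[0,0,0],"claw":10},{"translation":[0,0,0],"rotation":[0,0,0],"claw":10},{"translation":[0,0,0],"rotation":[0,0,0],"claw":10},{"translation":[0,0,0],"rotation":[0,0,0],"claw":10}]'

```text
clock: 3.9
tool_pos: [0.5545, -0.113, 0.0545]
orientation: [180.0, 0.0, 11.0]
force: [1.0, -0.2, -0.4]
opening: 0.0196
gripper_force: 30.0
```

Emit:
arm_command --steps '[{"translation":[0,0,-20],"rotation":[0,0,0],"claw":10},{"translation":[0,0,-45],"rotation":[0,0,0],"claw":10},{"translation":[0,0,-80],"rotation":[0,0,0],"claw":10},{"translation":[0,0,-115],"rotation":[0,0,0],"claw":10},{"translation":[0,0,-130],"rotation":[0,0,0],"claw":10}]'

```text
clock: 4.4
tool_pos: [0.5559, -0.113, 0.188]
orientation: [179.9, -0.2, 11.0]
force: [-0.0, -0.1, -1.9]
opening: 0.0195
gripper_force: 30.0
```

```bash
python3 go.py 0.50 0.17 0.17 11
cat > gap.py <<'E'
import sys; from h import *
c0=np.array([.5555,-.114]); a=np.radians(11.5); ux=np.array([np.cos(a),np.sin(a)]); uy=np.array([-np.sin(a),np.cos(a)])
for n in sys.argv[1:]:
    p,d,C,o=shot(n,n+'_gap.png'); W=cloud(d,C); q=W[...,:2]-c0; X=q@ux; Y=q@uy; Z=W[...,2]
    for lab,col,s in(("jaw","teal",-1),("cast","tan",1)):
        m=cmask(p,col)&(Z>.015)&(Z<.05)&(abs(X)<.06)&(abs(Y)<.12)
        if m.sum()<50: print(n,lab,'none'); continue
        t=m&(Z>.031)&(Z<.036)
        print(n,lab,m.sum(),'X 2-98',np.percentile(X[m],[2,98]).round(4),'Y top 2-98',np.percentile(Y[t],[2,98]).round(4),'rect',*rect(W[t][:,:2]))
        for z0 in np.arange(.016,.036,.003):
            k=m&(abs(Z-z0)<.0015)&(abs(X)<.03); 
            if k.sum()>8: print('   z',z0.round(3),'Y edge',np.percentile(s*Y[k],[5,50]).round(4)*s,k.sum())
    m=(Z>.002)&(Z<.014)&(abs(X)<.03)&(abs(Y)<.04); print(n,'floor Y 2,98',np.percentile(Y[m],[2,98]).round(4) if m.sum()>20 else None, m.sum())
E
python3 gap.py scene side
```

```text
t 4.4 pos [ 0.5559 -0.113   0.188 ] rpy [179.95  -0.24  11.02] j [  8.  12. -17.   0. -61.  93.] open 0.0195 F [-0.  -0.1 -1.9]
now-axes [  -0.8 -288.5   17.7] rot [ 0.01 -0.05  0.  ] target-axes [  -0.9 -288.5   18. ]
scene jaw 538 X 2-98 [-0.0352  0.0333] Y top 2-98 [-0.0478 -0.0218] rect [ 560.5 -148.3] [70.8 30.5] 10.1
   z 0.016 Y edge [-0.017  -0.0185] 19
   z 0.019 Y edge [-0.0171 -0.0182] 20
   z 0.022 Y edge [-0.017  -0.0181] 21
   z 0.025 Y edge [-0.0162 -0.0188] 30
   z 0.028 Y edge [-0.0169 -0.0207] 48
   z 0.031 Y edge [-0.0193 -0.0269] 90
   z 0.034 Y edge [-0.0233 -0.0355] 174
scene cast 561 X 2-98 [-0.0363  0.0324] Y top 2-98 [0.0428 0.0997] rect [539.1 -44.9] [72.7 60.2] 11.0
   z 0.028 Y edge [0.0372 0.038 ] 15
   z 0.031 Y edge [0.0413 0.0636] 104
   z 0.034 Y edge [0.0447 0.0689] 264
scene floor Y 2,98 [-0.0193  0.0242] 492
side jaw 896 X 2-98 [-0.0411  0.0255] Y top 2-98 [-0.0482 -0.0259] rect [ 556.  -151.8] [69.3 24.3] 11.7
   z 0.016 Y edge [-0.0471 -0.0478] 35
   z 0.019 Y edge [-0.0461 -0.0476] 52
   z 0.022 Y edge [-0.0465 -0.0474] 45
   z 0.025 Y edge [-0.0469 -0.0476] 43
   z 0.028 Y edge [-0.046  -0.0474] 51
   z 0.031 Y edge [-0.0259 -0.0373] 280
   z 0.034 Y edge [-0.0276 -0.038 ] 200
side cast 1021 X 2-98 [-0.0407  0.028 ] Y top 2-98 [0.0421 0.0984] rect [535.3 -46.3] [71.5 61.3] 11.0
   z 0.025 Y edge [0.0355 0.0374] 62
   z 0.028 Y edge [0.0362 0.0395] 101
   z 0.031 Y edge [0.0409 0.0571] 369
   z 0.034 Y edge [0.0437 0.064 ] 268
side floor Y 2,98 [-0.0018  0.0375] 791
```

```bash
python3 -c "
import cv2,numpy as np
a=cv2.imread('pics/scene_gap.png')[150:290,240:380];b=cv2.imread('pics/side_gap.png')[220:360,270:410]
cv2.imwrite('pics/gapboth.png',cv2.resize(np.hstack([a,b]),(800,400),interpolation=cv2.INTER_CUBIC))"
```

```text
(no output)
```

View pics/gapboth.png

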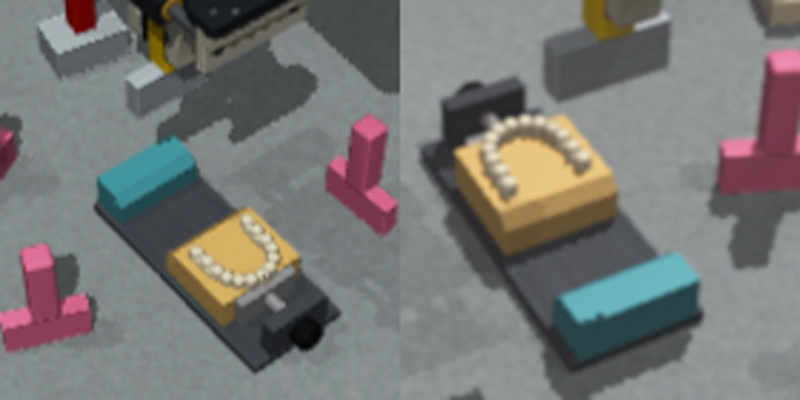

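The crops show the empty gap with flat, bevelled faces on the jaw and the cast. The yellow foot hangs clear. The gap measures about 53 mm, so red (40 mm) goes in. Yellow goes down at about (0.50, 0.17).

Emit:
arm_command --steps '[{"translation":[0,-30,0],"rotation":[0,0,0],"claw":10},{"translation":[0,-75,0],"rotation":[0,0,0],"claw":10},{"translation":[0,-120,0],"rotation":[0,0,0],"claw":10},{"translation":[0,-165,0],"rotation":[0,0,0],"claw":10},{"translation":[0,-210,0],"rotation":[0,0,0],"claw":10}]'

```text
clock: 5.0
tool_pos: [0.5131, 0.0945, 0.1832]
orientation: [180.0, 0.1, 11.0]
force: [1.3, -0.7, -1.3]
opening: 0.0198
gripper_force: 30.0
```

Emit:
arm_command --steps '[{"translation":[0,-45,0],"rotation":[0,0,0],"claw":10},{"translation":[0,-78,0],"rotation":[0,0,0],"claw":10},{"translation":[0,-78,40],"rotation":[0,0,0],"claw":10},{"translation":[0,-78,80],"rotation":[0,0,0],"claw":10},{"translation":[0,-78,110],"rotation":[0,0,0],"claw":10}]'

```text
clock: 5.5
tool_pos: [0.4977, 0.1692, 0.0713]
orientation: [179.9, 0.2, 11.0]
force: [0.1, -0.0, -1.6]
opening: 0.0199
gripper_force: 30.0
```

Emit:
arm_command --steps '[{"translation":[0,0,10],"rotation":[0,0,0],"claw":10},{"translation":[0,0,20],"rotation":[0,0,0],"claw":10},{"translation":[0,0,20],"rotation":[0,0,0],"claw":10},{"translation":[0,0,20],"rotation":[0,0,0],"claw":10}]'

```text
clock: 5.9
tool_pos: [0.5003, 0.1701, 0.0555]
orientation: [-180.0, -0.1, 11.0]
force: [-0.8, -0.8, -0.9]
opening: 0.02
gripper_force: 30.0
```

```bash
python3 go.py 0.5 0.17 0.0465 11
```

```text
t 5.9 pos [0.5003 0.1701 0.0555] rpy [-1.7997e+02 -8.0000e-02  1.1000e+01] j [ 40.  17. -30.   0. -43.  61.] open 0.02 F [-0.8 -0.8 -0.9]
now-axes [-0.3  0.   9. ] rot [-0.01 -0.02 -0.  ] target-axes [-0.3  0.   9. ]
```

Emit:
arm_command --steps '[{"translation":[0,0,4],"rotation":[0,0,0],"claw":10},{"translation":[0,0,7],"rotation":[0,0,0],"claw":10},{"translation":[0,0,8],"rotation":[0,0,0],"claw":10},{"translation":[0,0,8],"rotation":[0,0,0],"claw":10},{"translation":[0,0,8],"rotation":[0,0,0],"claw":10}]'

```text
clock: 6.4
tool_pos: [0.4997, 0.1698, 0.0467]
orientation: [-180.0, -0.0, 11.0]
force: [-0.2, 0.4, 0.3]
opening: 0.0202
gripper_force: 30.0
```

```bash
python3 go.py 0.5 0.17 0.0465 11
```

```text
t 6.4 pos [0.4997 0.1698 0.0467] rpy [-1.8e+02 -1.0e-02  1.1e+01] j [ 40.  18. -31.   0. -42.  61.] open 0.0202 F [-0.2  0.4  0.3]
now-axes [ 0.3 -0.1  0.2] rot [-0. -0. -0.] target-axes [ 0.3 -0.1  0.2]
```

Emit:
arm_command --steps '[{"translation":[0,0,0],"rotation":[0,0,0],"claw":60},{"translation":[0,0,0],"rotation":[0,0,0],"claw":60},{"translation":[0,0,0],"rotation":[0,0,0],"claw":60},{"translation":[0,0,0],"rotation":[0,0,0],"claw":60},{"translation":[0,0,-5],"rotation":[0,0,0],"claw":60}]'

```text
clock: 6.9
tool_pos: [0.4992, 0.1695, 0.0512]
orientation: [180.0, 0.1, 11.0]
force: [-0.9, -0.9, -0.4]
opening: 0.0545
gripper_force: 0.0
```

Emit:
arm_command --steps '[{"translation":[0,0,-30],"rotation":[0,0,0],"claw":60},{"translation":[0,0,-75],"rotation":[0,0,0],"claw":60},{"translation":[0,0,-120],"rotation":[0,0,0],"claw":60},{"translation":[0,30,-140],"rotation":[0,0,0],"claw":60},{"translation":[-3,73,-140],"rotation":[0,0,0],"claw":60}]'

```text
clock: 7.4
tool_pos: [0.5129, 0.0989, 0.1961]
orientation: [-179.9, -0.4, 11.2]
force: [0.7, -1.6, -1.0]
opening: 0.0601
gripper_force: 0.0
```

Emit:
arm_command --steps '[{"translation":[-5,44,0],"rotation":[0,0,0],"claw":60},{"translation":[-10,88,0],"rotation":[0,0,0],"claw":60},{"translation":[-15,132,0],"rotation":[0,0,0],"claw":60},{"translation":[-20,176,0],"rotation":[0,0,0],"claw":60},{"translation":[-25,220,0],"rotation":[0,0,0],"claw":60}]'

```text
clock: 7.9
tool_pos: [0.5279, -0.125, 0.1922]
orientation: [180.0, -0.0, 11.0]
force: [1.2, 0.6, -0.7]
opening: 0.0598
gripper_force: 0.0
```

Emit:
arm_command --steps '[{"translation":[-5,44,0],"rotation":[0,0,1],"claw":60},{"translation":[-10,88,0],"rotation":[0,0,2.2],"claw":60},{"translation":[-15,130,0],"rotation":[0,0,2.2],"claw":60},{"translation":[-19,150,0],"rotation":[0,0,2.2],"claw":60},{"translation":[-19,150,0],"rotation":[0,0,2.2],"claw":60}]'

```text
clock: 8.4
tool_pos: [0.5374, -0.2767, 0.1913]
orientation: [180.0, 0.0, -0.2]
force: [0.1, 0.9, 0.9]
opening: 0.0602
gripper_force: 0.0
```

```bash
python3 w.py w2.png; python3 go.py 0.539 -0.309 0.0465 0; python3 - <<'E'
from h import *
z=np.load('w.npz'); o=ctrl.get_obs(); W=cloud(z['d'],cam('wrist',o))
m=(abs(W[...,0]-.538)<.05)&(abs(W[...,1]+.31)<.05)&(W[...,2]>.022)&(W[...,2]<.036); print(*rect(W[m][:,:2]),m.sum())
p,d,C,o=shot('scene'); W=cloud(d,C)
m=cmask(p,'yellow')&(W[...,2]>.03)&(abs(W[...,1]-.17)<.05); print('yellow',np.nanmax(W[m][:,2]),np.median(W[m],0))
E
```

```text
8.4 [ 0.5374 -0.2767  0.1913] [ 1.7999e+02  4.0000e-02 -2.0000e-01] [ -9.  15. -11.   0. -63.  99.]
red [362. 229.] 909 zmax 0.0922 med [ 0.5408 -0.3084  0.091 ] top rect [ 540.4 -308.5] [18.4 18.8] 0.2
teal [177. 194.] 2894 zmax 0.0343 med [ 0.5612 -0.15    0.033 ] top rect [ 559.4 -148.2] [69. 28.] 11.2
tan [ 76. 217.] 2359 zmax 0.0344 med [ 0.5411 -0.0608  0.0327] top rect [538.9 -46.5] [70.1 64.8] 11.8
pink [44. 48.] 3260 zmax 0.0882 med [ 0.6752 -0.0728  0.0866] top rect [675.1 -72.4] [ 5.6 19.1] 68.4
pink [243.  75.] 1496 zmax 0.0916 med [ 0.6571 -0.216   0.0904] top rect [ 660.7 -213.3] [19.6 19.8] 39.0
t 8.45 pos [ 0.5375 -0.2754  0.1914] rpy [-1.7999e+02  3.0000e-02 -1.5000e-01] j [ -9.  15. -12.  -0. -63.  98.] open 0.0602 F [ 0.   1.4 -0.1]
now-axes [  1.7  33.6 144.9] rot [-0.    0.01 -0.03] target-axes [  1.5  33.6 144.9]
[ 539.4 -308. ] [62.3 39.9] 0.5 1931
yellow 0.0943301932782209 [0.50533333 0.17417593 0.0765962 ]
```

View pics/w2.png

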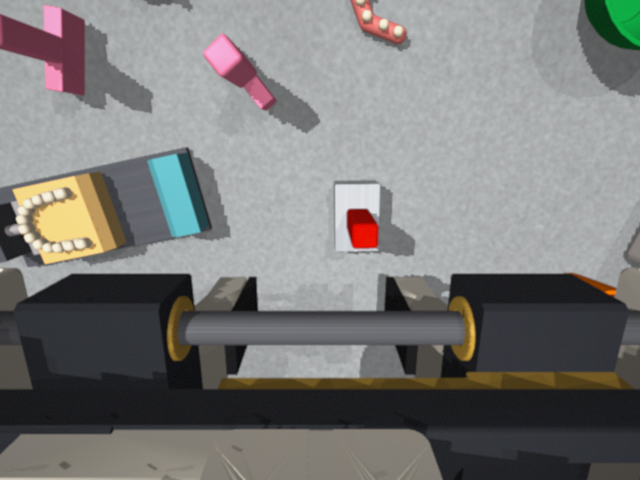

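The red spacer stands square to the gripper at (362,229), with the empty gap to its left. I go down onto it.

Emit:
arm_command --steps '[{"translation":[2,32,10],"rotation":[0,0,0],"claw":60},{"translation":[2,32,55],"rotation":[0,0,0],"claw":60},{"translation":[2,32,100],"rotation":[0,0,0],"claw":60},{"translation":[2,32,135],"rotation":[0,0,0],"claw":60},{"translation":[2,32,144],"rotation":[0,0,0],"claw":60}]'

```text
clock: 9.0
tool_pos: [0.5375, -0.3042, 0.0439]
orientation: [-179.9, 0.3, 0.0]
force: [0.1, 0.8, -0.8]
opening: 0.0603
gripper_force: 0.0
```

Emit:
arm_command --steps '[{"translation":[0,0,0],"rotation":[0,0,0],"claw":10},{"translation":[0,0,0],"rotation":[0,0,0],"claw":10},{"translation":[0,0,0],"rotation":[0,0,0],"claw":10},{"translation":[0,0,0],"rotation":[0,0,0],"claw":10},{"translation":[0,0,0],"rotation":[0,0,0],"claw":10}]'

```text
clock: 9.5
tool_pos: [0.5406, -0.3062, 0.0489]
orientation: [180.0, -0.1, 0.0]
force: [0.5, -1.3, 1.5]
opening: 0.0257
gripper_force: 0.8
```

Emit:
arm_command --steps '[{"translation":[0,0,0],"rotation":[0,0,0],"claw":10},{"translation":[0,0,0],"rotation":[0,0,0],"claw":10},{"translation":[0,0,0],"rotation":[0,0,0],"claw":10}]'

```text
clock: 9.8
tool_pos: [0.5405, -0.3064, 0.0486]
orientation: [180.0, -0.1, 0.0]
force: [-0.9, 0.2, 6.3]
opening: 0.0201
gripper_force: 30.0
```

```bash
python3 go.py 0.551 -0.1063 0.15 11.5
```

```text
t 9.8 pos [ 0.5405 -0.3064  0.0486] rpy [ 1.7996e+02 -8.0000e-02  1.0000e-02] j [-12.  25. -18.   0. -47. 102.] open 0.0201 F [-0.9  0.2  6.3]
now-axes [  10.6 -200.  -101.5] rot [ 0.01 -0.01 -2.3 ] target-axes [  50.1 -194.  -101.4]
```

Emit:
arm_command --steps '[{"translation":[0,0,-25],"rotation":[0,0,0],"claw":10},{"translation":[0,0,-65],"rotation":[0,0,0],"claw":10},{"translation":[0,-15,-101],"rotation":[0,0,-0.5],"claw":10},{"translation":[3,-55,-101],"rotation":[0,0,-1.2],"claw":10},{"translation":[5,-95,-101],"rotation":[0,0,-2.3],"claw":10}]'

```text
clock: 10.3
tool_pos: [0.545, -0.2105, 0.1494]
orientation: [-180.0, -0.1, 11.5]
force: [0.4, 0.5, -4.4]
opening: 0.0199
gripper_force: 30.0
```

Emit:
arm_command --steps '[{"translation":[8,-35,0],"rotation":[0,0,0],"claw":10},{"translation":[17,-72,0],"rotation":[0,0,0],"claw":10},{"translation":[26,-102,0],"rotation":[0,0,0],"claw":10},{"translation":[26,-102,0],"rotation":[0,0,0],"claw":10},{"translation":[26,-102,0],"rotation":[0,0,0],"claw":10}]'

```text
clock: 10.8
tool_pos: [0.5497, -0.1052, 0.1482]
orientation: [-180.0, 0.1, 11.6]
force: [0.7, -1.2, -2.6]
opening: 0.0197
gripper_force: 30.0
```

```bash
python3 go.py 0.5508 -0.1058 0.0566 11.5; python3 w.py w3.png
```

```text
t 10.8 pos [ 0.5497 -0.1052  0.1482] rpy [-1.7998e+02  5.0000e-02  1.1580e+01] j [  9.  14. -20.  -0. -56.  92.] open 0.0197 F [ 0.7 -1.2 -2.6]
now-axes [ 1.   0.9 91.6] rot [-0.    0.01  0.02] target-axes [ 0.9  0.9 91.6]
10.8 [ 0.5497 -0.1052  0.1482] [-1.7998e+02  5.0000e-02  1.1580e+01] [  9.  14. -20.  -0. -56.  92.]
teal [377. 226.] 3232 zmax 0.0343 med [ 0.5631 -0.1476  0.0331] top rect [ 560.6 -148.6] [69.8 28.2] 14.4
tan [267. 208.] 978 zmax 0.0338 med [ 0.5618 -0.0702  0.0314] top rect [538.8 -46.5] [70.7 63.4] 11.6
tan [231. 222.] 383 zmax 0.0348 med [ 0.547  -0.0294  0.0333] top rect [546.7 -39.6] [27.4 55.9] 58.0
pink [297.  44.] 1821 zmax 0.0912 med [ 0.6712 -0.0681  0.09  ] top rect [677.6 -63.6] [19.5 20.1] 80.4
pink [512. 117.] 3333 zmax 0.0914 med [ 0.659  -0.209   0.0903] top rect [ 660.9 -212.5] [20.3 20.7] 38.6
```

View pics/w3.png

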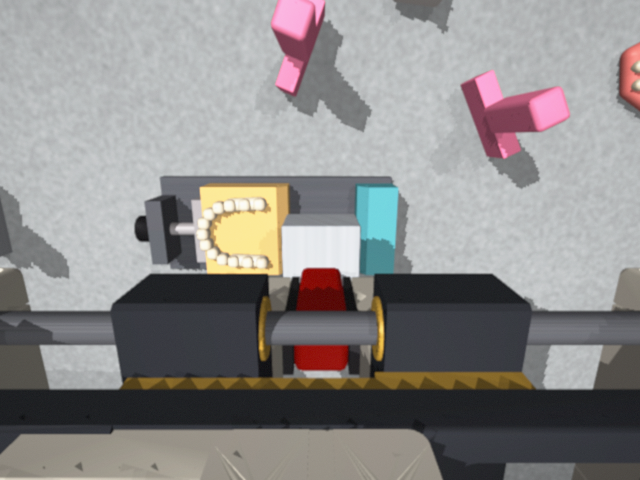

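Red hangs over the gap, aligned with the jaw faces, so I lower it.

Emit:
arm_command --steps '[{"translation":[1,1,25],"rotation":[0,0,0],"claw":10},{"translation":[1,1,45],"rotation":[0,0,0],"claw":10},{"translation":[1,1,60],"rotation":[0,0,0],"claw":10},{"translation":[1,1,70],"rotation":[0,0,0],"claw":10},{"translation":[1,1,76],"rotation":[0,0,0],"claw":10}]'

```text
clock: 11.35
tool_pos: [0.5508, -0.1076, 0.0716]
orientation: [-180.0, 0.1, 11.4]
force: [1.2, 0.6, -2.2]
opening: 0.0199
gripper_force: 30.0
```

```bash
python3 go.py 0.5508 -0.1058 0.0566 11.5
```

```text
t 11.35 pos [ 0.5508 -0.1076  0.0716] rpy [-1.7999e+02  8.0000e-02  1.1420e+01] j [  9.  19. -25.  -0. -47.  92.] open 0.0199 F [ 1.2  0.6 -2.2]
now-axes [ 0.4 -1.7 15. ] rot [-0.    0.02 -0.02] target-axes [ 0.4 -1.7 15. ]
```

No contact, and the foot is in the gap. I go down the rest.

Emit:
arm_command --steps '[{"translation":[0,-1,5],"rotation":[0,0,0],"claw":10},{"translation":[0,-1,10],"rotation":[0,0,0],"claw":10},{"translation":[0,-1,14],"rotation":[0,0,0],"claw":10},{"translation":[0,-1,14],"rotation":[0,0,0],"claw":10},{"translation":[0,-1,14],"rotation":[0,0,0],"claw":10}]'

```text
clock: 11.85
tool_pos: [0.5513, -0.1057, 0.0588]
orientation: [180.0, -0.0, 11.5]
force: [-0.6, -0.1, -2.6]
opening: 0.0199
gripper_force: 30.0
```

```bash
python3 go.py 0.5508 -0.1058 0.0566 11.5
```

```text
t 11.85 pos [ 0.5513 -0.1057  0.0588] rpy [ 1.7999e+02 -2.0000e-02  1.1510e+01] j [  9.  20. -26.   0. -45.  92.] open 0.0199 F [-0.6 -0.1 -2.6]
now-axes [-0.5  0.   2.2] rot [ 0. -0.  0.] target-axes [-0.5  0.   2.2]
```

Still hanging: 2 mm more, then release and rise.

Emit:
arm_command --steps '[{"translation":[0,0,1],"rotation":[0,0,0],"claw":10},{"translation":[0,0,2],"rotation":[0,0,0],"claw":10},{"translation":[0,0,2],"rotation":[0,0,0],"claw":10},{"translation":[0,0,2],"rotation":[0,0,0],"claw":10},{"translation":[0,0,2],"rotation":[0,0,0],"claw":40}]'

```text
clock: 12.35
tool_pos: [0.5514, -0.1058, 0.0569]
orientation: [180.0, -0.0, 11.5]
force: [0.3, -0.7, 0.4]
opening: 0.0238
gripper_force: 0.0
```

Emit:
arm_command --steps '[{"translation":[0,0,0],"rotation":[0,0,0],"claw":55},{"translation":[0,0,0],"rotation":[0,0,0],"claw":55},{"translation":[0,0,0],"rotation":[0,0,0],"claw":55},{"translation":[0,0,0],"rotation":[0,0,0],"claw":55},{"translation":[0,0,-10],"rotation":[0,0,0],"claw":55}]'

```text
clock: 12.85
tool_pos: [0.5501, -0.1058, 0.0658]
orientation: [-180.0, 0.1, 11.5]
force: [0.0, 0.3, 1.3]
opening: 0.0543
gripper_force: 0.0
```

Emit:
arm_command --steps '[{"translation":[0,0,-30],"rotation":[0,0,0],"claw":55},{"translation":[0,0,-70],"rotation":[0,0,0],"claw":55},{"translation":[0,0,-110],"rotation":[0,0,0],"claw":55},{"translation":[0,0,-150],"rotation":[0,0,0],"claw":55},{"translation":[0,0,-180],"rotation":[0,0,0],"claw":55}]'

```text
clock: 13.35
tool_pos: [0.5515, -0.1059, 0.2505]
orientation: [180.0, -0.2, 11.5]
force: [0.6, -0.3, 0.2]
opening: 0.0549
gripper_force: 0.0
```

```bash
python3 w.py w4.png; python3 - <<'E'
from h import *
for n in('scene','side'):
    p,d,C,o=shot(n,n+'_end.png'); W=cloud(d,C)
    for c in('red','yellow','blue'):
        m=cmask(p,c)&(W[...,2]>.035)&(W[...,2]<.13)&(W[...,1]>-.4)&(W[...,1]<.4)&(W[...,0]<.7)
        if m.sum()>30:
            P=W[m]; t=P[P[:,2]>np.percentile(P[:,2],97)-.008]; print(n,c,m.sum(),'ztop',np.percentile(P[:,2],97).round(4),*rect(t[:,:2]))
a=cv2.imread('pics/scene_end.png')[120:420,220:520]; b=cv2.imread('pics/side_end.png')[120:420,170:470]
cv2.imwrite('pics/end.png',cv2.resize(np.hstack([a,b]),(800,400)))
E
```

```text
13.35 [ 0.5515 -0.1059  0.2505] [179.96  -0.19  11.51] [  9.   9. -12.   0. -69.  92.]
yellow [ 17. 213.] 635 zmax 0.0921 med [0.4996 0.1665 0.0907] top rect [498.8 168. ] [20.3 18.1] 11.2
red [320. 220.] 556 zmax 0.1003 med [ 0.5513 -0.1057  0.0989] top rect [ 550.9 -105.8] [19.1 16.8] 11.7
teal [360. 208.] 1955 zmax 0.0345 med [ 0.5608 -0.1476  0.033 ] top rect [ 559.7 -147.3] [69.4 28.2] 11.4
tan [283. 201.] 796 zmax 0.0339 med [ 0.555  -0.0711  0.0317] top rect [539.2 -46. ] [69.9 63.7] 10.5
tan [259. 212.] 479 zmax 0.0364 med [ 0.5358 -0.0423  0.0333] top rect [536.3 -44.3] [60.5 48.8] 11.2
pink [301.  76.] 1007 zmax 0.0917 med [ 0.674  -0.0658  0.0904] top rect [677.8 -63.3] [19.8 20. ] 79.9
pink [454. 122.] 1845 zmax 0.092 med [ 0.6608 -0.2114  0.0909] top rect [ 660.9 -212.2] [20.1 19.7] 37.4
pink [276. 305.] 320 zmax 0.0447 med [ 0.4331 -0.0684  0.0429] top rect [432.6 -69. ] [8.2 2.7] 64.4
scene red 249 ztop 0.1011 [ 551.6 -104.3] [18.  21.5] 3.1
scene yellow 310 ztop 0.0933 [499.8 170.1] [19.4 20.3] 8.8
side yellow 292 ztop 0.0905 [494.6 167.2] [18.8 21. ] 5.2
side blue 122 ztop 0.0889 [483.4 305.9] [17.2 17.2] 64.3
```

View pics/end.png

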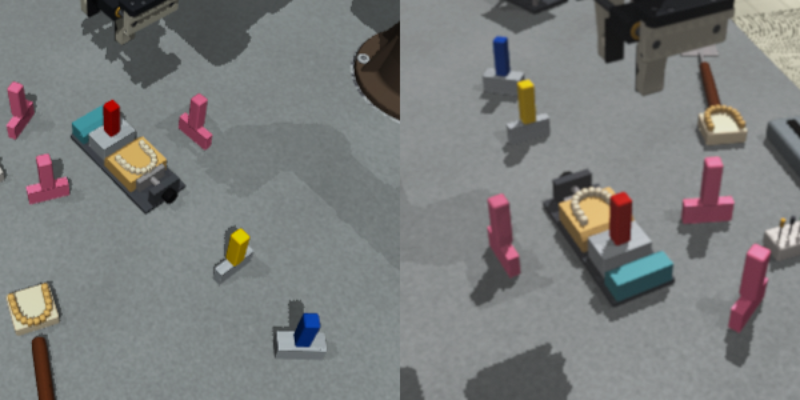

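Red stands down in the gap, with its top at 100 mm (8 + 92) and centred. Yellow and blue stand upright on the bench (tops about 92 mm), and the arm is clear.

```bash
python3 -c "from plant import ctrl; print(ctrl.close_job())"
```

```text
the job is handed in; nothing more can be done
None
```

The job is handed in: red, the thickest spacer, stands fully down in the gap (about 53 mm wide) about midway along it, and yellow and blue stand upright on the bench; it took about 13.5 s of the 58 s, and the hand-in returned no verdict.

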